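# Zero the tin height gauge on the reference tin

### The job

Zero the tin height gauge on the reference tin that stands on its anvil: swing the lift lever on the side of the head down until you feel the round foot bear on the tin, gently so the tin is not crushed, and leave it resting there. Then turn the sloping dial's bezel until its zero mark stands exactly at the tip of the needle. Do not shift the tin or disturb the jar, the tape roll and the box cutter standing around.

Things in the scene. Friction and masses are not known exactly. Their poses are not given: they have to be found in the camera images.
- gauge: bench height gauge, fixed: dark steel base plate 170 x 130 x 18, steel column 30 diameter at its back (58 behind the centre), grey head 116 x 56 x 44 carried over the base at heights 135 to 179, and on the head a round dial that slopes towards the robot. Origin: centre of the base's underside; +x points to the back, +y to the left as one looks at the dial, z up.
- dial_center (a point): point on the dial's axis level with the bezel's rim; it has the gauge's axes. The dial's axis leans 35 degrees from vertical towards the gauge's -x: outward it is (-0.574, 0, 0.819) in the gauge's frame. The bezel is a black ribbed ring, 60 diameter, 24 high along that axis, on a grey pod 50 in diameter, which clears the head by about 15. Gripped across its diameter.
- zero_mark (a point): middle of the zero mark on the bezel's scale: bold black bar at the scale's edge (with a white bar beside it on the black rim); 25 from the dial's axis. It turns with the bezel. Scale divisions are 18 degrees apart.
- needle_tip (a point): tip of the dark needle that runs over the white scale, 21 from the dial's axis; x axis along the needle outward, z out of the dial
- bezel (a joint): angle of the bezel, rad, growing clockwise as seen looking at the dial; at 0 the zero mark is at the dial's upper edge (twelve o'clock). Stiff, stays where it is left, turns freely over a full turn either way. The dial reads zero when joint bezel equals joint needle.
- needle (a joint): angle of the needle, rad, clockwise as seen, 0 at twelve o'clock; moved by the foot alone, 0.1 rad per mm of foot travel
- lever (a joint): lift lever, rad: 0 fully up (points 50 degrees above level, towards the gauge's -x), grows as it swings down, stop at 0.95. Its axis is parallel to the gauge's y, through (0, -0.072, 0.157) in the gauge's frame. Moves the foot down 36 mm per rad; friction (about 3 N at the grip) keeps it where it is left. The foot meets the tin from 0.4 to 0.75.
- lever_grip (a point): centre of the black grip of the lever, 88 from the lever's axis; the grip is 44 long, 20 wide, 14 thick; beyond the head's side by 34 clear
- foot_pad (a point): centre of the flat underside of the round steel foot (36 diameter) on the spindle below the head
- foot: spindle and foot (36 diameter), hanging from the head above the tin; origin at the centre of the foot's underside
- anvil: post of the anvil on the base, carrying a round steel table, 86 diameter, whose top is 30 above this origin; set to a different height each time. The table is sprung: from about 5 N it yields, 1 mm per 12 N, up to 10 mm
- tin: reference tin, 75 diameter, 58 high, loose on the anvil; origin at the centre of its underside
- jar: bystander: glass jar, 68 x 68 x 100; origin at the centre of its underside
- tape: bystander: brown tape roll, 93 diameter, 48 high; origin at the centre of its underside
- cutter: bystander: orange box cutter, 27 x 172 x 18, lying; origin at the centre of its underside
Things that resemble listed ones, but are neither listed nor needed, are in the scene too. What is shaped like the tin but black is not meant.

How it is judged (in metres and radians):
On the way, in this order (a step that is already met when the one before it is completed fails the run):
1. the foot is lowered onto the tin with the lever (contact force between foot and tin above 0.5 N and value of joint lever above 0.35 rad), for 0.3 s.
2. the bezel is turned until the zero mark stands at the needle's tip (y of zero_mark in the frame of needle_tip between -0.0022 and 0.0022 m and distance between zero_mark and needle_tip below 0.01 m), for 0.2 s.
At the end, for the whole second after the job is handed in: The foot rests on the tin (over 0.5 N), the tin stands within 10 mm of where it stood, at rest, and the zero mark is within 2.2 mm sideways (5 degrees, about a quarter of a division) of the needle's line, at the needle's tip (all of step 2 and contact force between foot and tin above 0.5 N and distance of tin from where it was at the start of the episode below 0.01 m and linear speed of tin below 0.01 m/s); the robot touches nothing.
It fails at once if the tin is crushed: the foot presses on it with more than 80 N (contact force between foot and tin above 80 N).
It fails at once if the tin is shifted by more than 10 mm (distance of tin from where it was at the start of the episode above 0.01 m).
It fails at once if the jar, the tape roll or the box cutter is moved by more than 20 mm (distance of any of jar, tape, cutter from where it was at the start of the episode above 0.02 m).
It also fails if it takes over 64 s, if anything falls off the work surface, if the arm or the gripper's body presses on something with over 40 N, if the wrist force passes 120 N, or if a joint passes its speed limit or range.

### The arm

A 6-joint arm with a two-finger parallel gripper is mounted at the origin on a cart in front of the work surface, level with it; the furniture and walls round the work are solid. World frame = base frame: x ahead of the robot, y to its left, z up, the work surface at z = 0. Lengths are in mm, angles in degrees, forces in N, time in s.
With the tool pointing down it reaches from about 350 to 850 mm from the base axis. Payload 8.1 kg.
Tool frame: the origin (TCP) lies on the centre line of the jaws, within the pads' length; the fingertips stand 14 mm ahead of it and the grasp point (between the pads) lies 5 mm behind it; z points along the fingers, y is the line along which they close (so a half turn about z gives the same grasp; the last joint's range is limited). The gripper opens to 85 mm and grips with 20 to 120 N. Pads are 22 mm wide; open, the fingers measure 114 mm over their backs; the gripper's body (76 mm by 85 mm) begins 54 mm behind the grasp point. The pads swing forward as they close: fully open they stand 13 mm farther back than shut.
Start: joints at [-73.82, 7.471, 85.268, -0, 87.261, -4.893], TCP at [215.758, -559.869, 245.292] pointing down, gripper open.
Joint ranges: [-169.43, 169.43], [-51.17, 129.36], [1.28, 143.12], [-76.62, 256.62], [0, 156.53], [-152.29, 152.29]. Speed limits (degrees/s): [136.94, 136.94, 159.86, 180, 180, 180].

### API

Orientations are given as [roll, pitch, yaw] about the fixed x, y, z axes, in that order (R = Rz(yaw) Ry(pitch) Rx(roll)).
In Python, from bench import sense, snapshot, camera_info, hand_in gives the robot as it stands. The module is installed in compiled form; this text tells all that it offers.
- The arm moves only by the tool apply_moves, never from a script. Its argument "deltas" is a list of rows, each a list of 7 numbers: the shift along the tool's x, y, z scaled (see below), then the turn, a rotation vector about the tool's x, y, z scaled (see below), then the opening, from 0 (shut) to 1 (fully open). In form: [[dx, dy, dz, ax, ay, az, claw], ...]. A call has 1 to 8 rows; each row shifts and turns the commanded pose from where the row before left it, along the tool's axes as they then stand; what a row does not reach is not made up. The controller multiplies each number of a shift by 0.03 m and each number of a turn by 0.08 rad. A row lasts 1/8 s, in which the tool goes at most 62.5 mm and 10.7 degrees, less where a joint would pass 70% of its speed; a pose out of reach is approached as far as the arm can. A call with a number of a shift or a turn outside -1 to 1 is refused whole. A call with a gripper value outside its range is refused whole. The fingers move at their own pace and stop on an object; "grip_force" is the grip in N (left out, the last holds). Time passes only in rows, so rows that do not move let the fingers close. It gives the time, the measured TCP pose, the force, the opening and the grip force at its end, in the units of the state.
- sense(): the state, without advancing time (a new reading comes with each control period).
- snapshot(name): name is "side" or "top"; returns the picture (400x640x3 uint8, red, green, blue); there is no depth.
- camera_info(name): a dict with "vertical_fov" (degrees; the focal length in pixels is half the picture's height over the tangent of half this angle, whatever the lens; pixels are square), "cx", "cy" (the principal point, pixels), "origin" and "rotation" of the camera in the world. Camera axes: x right, y up, looking along -z (the intrinsics and any distortion apply to the point x, -y, -z); pixel columns grow to the right and rows downward; lengths in mm; the calibration is good to about 2 mm. A picture is of the moment at which its call begins. camera_info takes no time and is no camera call.
- hand_in(): hands the job in; it is judged then, once.
The state is a dict: "time": time; "joint_pos": joint angles; "qd": joint speeds; "joint_efforts": joint torques, N m; "tool_pos": TCP position; "tcp_rot": TCP orientation; "ft_force": force on the tool from outside, world axes, zero at the start; "wrist_torque": the same for the moment, N m; "finger_gap": finger opening in mm; "grip_force": force on a finger pad.
Only numpy, scipy, OpenCV 4.12 (cv2) and the standard library are available. Lean on these libraries where they do the work, as an engineer would, in place of code of your own. Each camera call takes 0.05 s, during which the arm holds its last target. There are 200 camera calls.

## Working session

There is one attempt and no reset: what is moved stays moved. The work goes in short steps, Python scripts to look and compute and a tool call to move; the robot and the scene stay as the last step left them, time stands still between calls to the robot, and variables do not carry over. Pictures are saved under pics/ and viewed, at most 12 in all, crops included, and the job is handed in when it is done.

Besides the shell and the picture viewer there is one more tool, called after ">>>" by a JSON object that holds its "api" and its "payload". apply_moves: Moves the arm, as the interface text tells. Its arguments: {"type":"object","properties":{"deltas":{"type":"array"},"grip_force":{"type":"number"}},"required":["deltas"]}

```bash
mkdir -p pics; python3 - <<'E'
from bench import *
import cv2
for n in("side","top"):
    c=camera_info(n);print(n,c)
    cv2.imwrite(f"pics/{n}0.png",snapshot(n)[:,:,::-1])
print(sense())
E
```

```text
side {'vertical_fov': 47.87302214522623, 'cx': 324.0090378825551, 'cy': 204.55876137962258, 'origin': array([458.50133282, 642.83776403, 642.61011951]), 'rotation': array([  57.08454327,    0.42103898, -167.22959905])}
top {'vertical_fov': 57.305672808330286, 'cx': 323.23654223211946, 'cy': 203.83430985038498, 'origin': array([446.24635754, -52.56317653, 979.06231177]), 'rotation': array([ 10.79652408,  -1.58560907, -90.00168517])}
{'time': 0.1, 'joint_pos': array([-7.38199444e+01,  7.51115632e+00,  8.53225590e+01, -1.10628078e-03,
        8.72632583e+01, -4.89332629e+00]), 'qd': array([-0.06274114, -0.09001563, -0.28280373, -0.02695401,  0.15079147,
       -0.04452579]), 'joint_efforts': array([ 1.22067664e-03, -5.70952928e+01, -5.01940584e+01, -1.49818443e-04,
        8.25866737e-03,  7.18883001e-06]), 'tool_pos': array([ 215.61633712, -559.40745382,  244.35002289]), 'tcp_rot': array([-1.79903286e+02, -7.17102832e-03,  2.10734296e+01]), 'ft_force': array([0.147608  , 0.05656485, 0.16457879]), 'wrist_torque': array([-0.00670281,  0.02875164,  0.04553068]), 'grip_force': 0.0, 'finger_gap': 85.33829185055168}
```

View pics/side0.png

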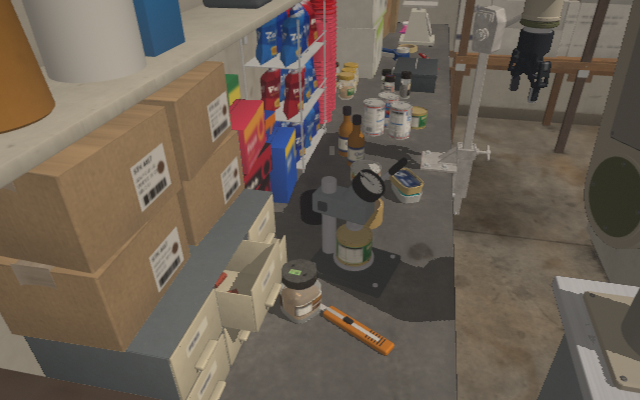

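View pics/top0.png

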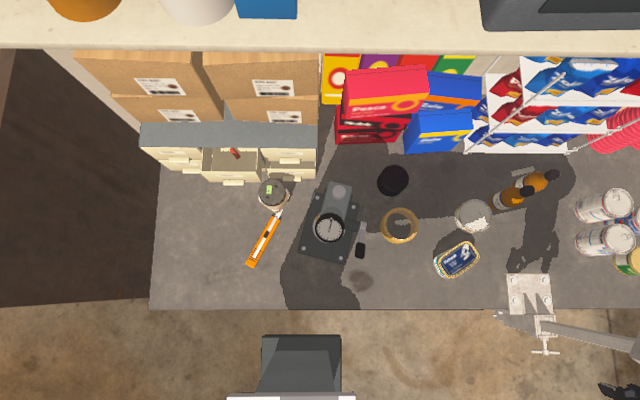

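The side view shows the gauge around (345,215), with its dial at (369,183), the lever's black grip near (405,162), the tin at (353,245), the jar at (300,290) and the cutter at (357,330). In the top view the dial is at (330,227), the lever grip at (361,250), the tape roll at (398,225) and a black tin-like can at (393,180), which is not meant. I'll enlarge both.

```bash
cat > h.py <<'E'
import numpy as np, cv2
from bench import *
from scipy.spatial.transform import Rotation as R
def cam(n):
    c=camera_info(n);f=200/np.tan(np.radians(c['vertical_fov']/2))
    return c['cx'],c['cy'],f,np.array(c['origin']),R.from_euler('xyz',c['rotation'],degrees=True).as_matrix()
def proj(n,p):
    cx,cy,f,o,M=cam(n);q=(np.atleast_2d(p)-o)@M
    return np.c_[cx+f*q[:,0]/-q[:,2],cy-f*q[:,1]/-q[:,2]]
def ray(n,u,v):
    cx,cy,f,o,M=cam(n);d=M@np.array([(u-cx)/f,-(v-cy)/f,-1]);return o,d/np.linalg.norm(d)
def atz(n,u,v,z):
    o,d=ray(n,u,v);return o+d*(z-o[2])/d[2]
def tri(a,b):
    o1,d1=ray('side',*a);o2,d2=ray('top',*b)
    s=np.linalg.lstsq(np.c_[d1,-d2],o2-o1,rcond=None)[0]
    p,q=o1+d1*s[0],o2+d2*s[1];return (p+q)/2,np.linalg.norm(p-q)
def crop(im,x0,y0,w,h,k,fn):
    c=cv2.resize(im[y0:y0+h,x0:x0+w],None,fx=k,fy=k,interpolation=cv2.INTER_CUBIC)
    cv2.imwrite(fn,c[:,:,::-1])
E
python3 - <<'E'
from h import *
crop(snapshot('side'),295,140,140,150,4,'pics/s1.png')
crop(snapshot('top'),280,165,160,110,5,'pics/t1.png')
E
```

```text
(no output)
```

View pics/s1.png

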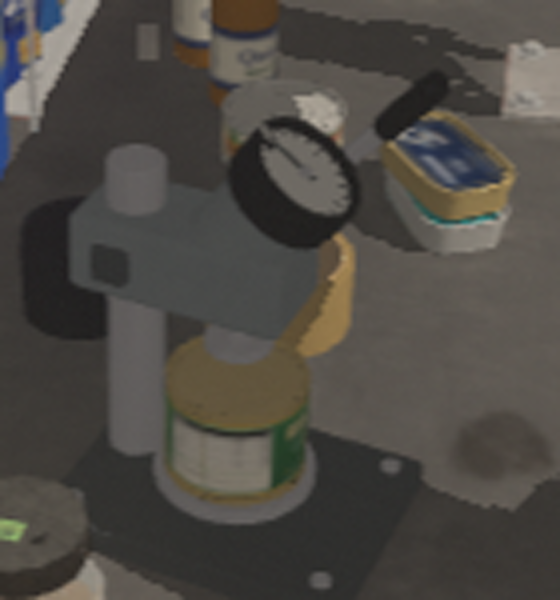

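View pics/t1.png

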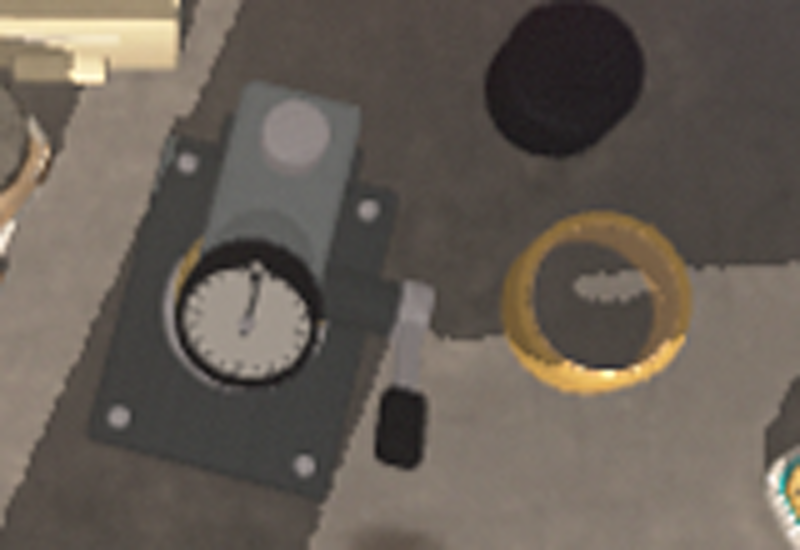

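The crops show the base's four screws in the top crop at (187,162), (369,210), (119,416) and (304,465), the needle pointing near twelve o'clock, and the lever grip at (401,428) in the top crop and (412,105) in the side crop. Next I'll compute the gauge pose and rectify the dial from both views.

```bash
python3 - <<'E'
from h import *
S=lambda u,v:(295+u/4,140+v/4); T=lambda u,v:(280+u/5,165+v/5)
P=np.array([atz('top',*T(*q),18) for q in((187,162),(369,210),(119,416),(304,465))])
print(P.round(1)); o=P.mean(0); 
ax=(P[0]+P[1]-P[2]-P[3]);yaw=np.arctan2(ax[1],ax[0]);ay=P[0]+P[2]-P[1]-P[3];print(o,np.degrees(yaw),np.degrees(np.arctan2(ay[1],ay[0]))-90)
print('screws tri',tri(S(391,466),T(304,465)),tri(S(320,581),T(119,416)))
print('grip',tri(S(412,105),T(401,428)));print('dial',tri(S(312,178),T(247,318)))
print('column',tri(S(136,160),T(296,133)))
yaw=np.radians(-15) if 0 else yaw
print('tape',atz('top',*T(597,305),24), 'head edge')
E
```

```text
[[ 647.1  -63.5   18. ]
 [ 621.4 -161.    18. ]
 [ 511.4  -28.4   18. ]
 [ 486.2 -124.9   18. ]]
[566.53748469 -94.46178287  18.        ] -14.72353930676631 -14.70150036460204
screws tri (array([ 485.69133868, -124.78955759,   19.7412069 ]), np.float64(0.9417160388509563)) (array([511.26842329, -28.451033  ,  19.02406777]), np.float64(0.2223595033017661))
grip (array([ 492.76003445, -149.28428243,  225.78608326]), np.float64(0.1869186994887563))
dial (array([536.05262074, -86.70947409, 215.71453319]), np.float64(5.947878815975168))
column (array([ 621.96927806, -108.85534632,  202.03813659]), np.float64(0.3420228887043118))
tape [ 569.8753597  -280.32919556   24.        ] head edge
```

```bash
cat >> h.py <<'E'
G=np.array([566.5,-94.5,0.]);YAW=np.radians(-14.71)
RG=R.from_euler('z',YAW).as_matrix()
N=np.array([-.5736,0,.8192]);U=np.array([.8192,0,.5736]);RT=np.array([0,-1.,0])
w2g=lambda p:(np.asarray(p)-G)@RG
g2w=lambda p:G+np.asarray(p)@RG.T
def rect(n,c,half=35,px=8):
    s=2*half*px;a=np.linspace(-half,half,s)
    X,Y=np.meshgrid(a,-a);P=c+X[...,None]*RT+Y[...,None]*U
    uv=proj(n,g2w(P.reshape(-1,3))).reshape(s,s,2).astype(np.float32)
    return cv2.remap(snapshot(n),uv[...,0].copy(),uv[...,1].copy(),cv2.INTER_CUBIC)
E
python3 - <<'E'
from h import *
for n,(x0,y0,x1,y1),th in(('top',(312,210,346,245),100),('side',(355,165,388,198),95)):
    im=cv2.cvtColor(snapshot(n),cv2.COLOR_RGB2GRAY)[y0:y1,x0:x1]
    _,m=cv2.threshold(im,0,255,cv2.THRESH_OTSU)
    m=cv2.morphologyEx(m,cv2.MORPH_CLOSE,np.ones((3,3)))
    c=max(cv2.findContours(m,0,2)[0],key=cv2.contourArea);e=cv2.fitEllipse(cv2.convexHull(c))
    print(n,e,e[0][0]+x0,e[0][1]+y0)
    globals()[n]=(e[0][0]+x0,e[0][1]+y0)
p,err=tri(side,top);print(p,err,w2g(p))
c=w2g(p);c[1]=0
a=[cv2.resize(rect(n,c,35,8),(400,400)) for n in('top','side')]
cv2.imwrite('pics/r1.png',np.hstack(a)[:,:,::-1])
E
```

```text
top ((14.667820930480957, 17.89126968383789), (25.278100967407227, 34.19492721557617), 106.2768783569336) 326.66782093048096 227.8912696838379
side ((16.245134353637695, 4.211540222167969), (32.00735092163086, 48.100914001464844), 162.12286376953125) 371.2451343536377 169.21154022216797
[536.67916072 -79.56460282 251.11110012] 1.0496872133560986 [-32.63591204   6.87355725 251.11110012]
```

View pics/r1.png

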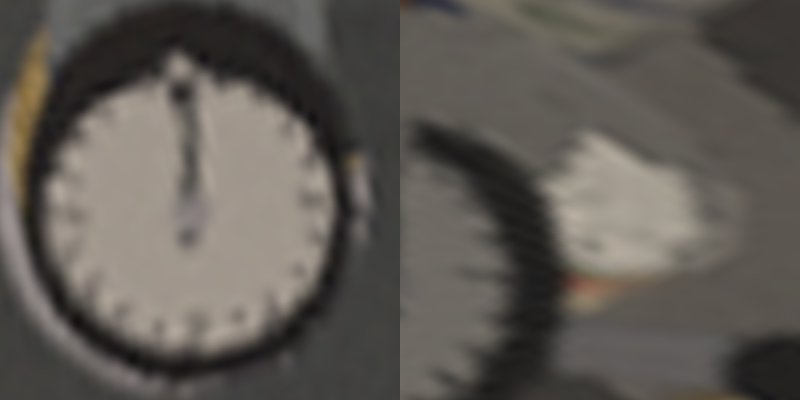

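The top rectification shows the needle near twelve o'clock with the zero bar almost under it. The side segmentation picked the wrong blob, so I'll use hand-read disc centres instead.

```bash
python3 - <<'E'
from h import *
S=lambda u,v:(295+u/4,140+v/4); T=lambda u,v:(280+u/5,165+v/5)
for s,t in(((304,168),(248,315)),((306,169),(248,314))):
    p,err=tri(S(*s),T(*t));print(p,err,w2g(p))
c=w2g(p);c[1]=0;
a=[cv2.resize(rect(n,c,35,8),(400,400)) for n in('top','side')]
for k in a:
    for r in (25,30):cv2.circle(k,(200,200),int(r*400/70),(255,0,0),1)
cv2.imwrite('pics/r2.png',np.hstack(a)[:,:,::-1])
E
```

```text
[538.42131605 -86.8870639  220.35562291] 2.6231849495065624 [-29.09148974   0.23348104 220.35562291]
[538.17209588 -86.92406533 219.98492643] 4.0419950768509745 [-2.93231457e+01  1.34408726e-01  2.19984926e+02]
```

View pics/r2.png

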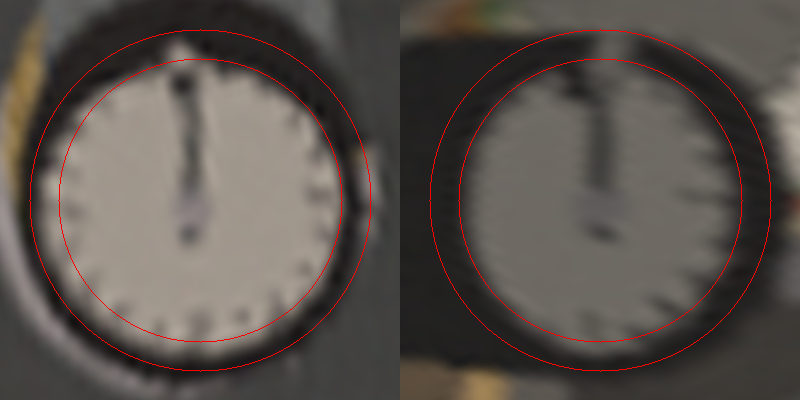

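```bash
python3 - <<'E'
from h import *
for z in(0,60):print(z,atz('top',540,330,z),atz('top',512,295,z),atz('side',462,205,z),atz('side',437,160,z))
print('pole tri top',tri((487,20),(640,352)),tri((478,90),(590,340)))
g=lambda e:g2w([-88*np.cos(np.radians(e)),-72,157+88*np.sin(np.radians(e))])
for e in(50,40,27,17,7):print(e,g(e).round(1))
print(proj('top',[[215,-560,244]]),proj('side',[[215,-560,244]]))
E
```

```text
0 [ 3.02450454e+02 -6.42758900e+02  1.13686838e-13] [ 390.88179688 -577.65738283    0.        ] [ 329.91772753 -397.88397932    0.        ] [ 397.55815706 -644.31197622    0.        ]
60 [ 311.2627165 -606.5898601   60.       ] [ 394.27471029 -545.4779679    60.        ] [ 341.92347733 -300.71261101   60.        ] [ 403.24837331 -524.13182021   60.        ]
pole tri top (array([ 335.44405676, -526.98020975,  430.66236224]), np.float64(1.534549648094662)) (array([ 319.81592275, -593.13713508,  243.13971777]), np.float64(1.3191298513263467))
50 [ 493.5 -149.8  224.4]
40 [ 483.  -147.   213.6]
27 [ 472.4 -144.2  197. ]
17 [ 466.8 -142.8  182.7]
7 [ 463.7 -142.   167.7]
[[580.68588224 398.09864449]] [[521.64078676  96.54553421]]
```

>>> {"api": "apply_moves", "payload": {"deltas": [[0.36,-0.93,0,0,0,0,0],[0.36,-0.93,0,0,0,0,0],[0.36,-0.93,0,0,0,0,0],[0.36,-0.93,0,0,0,0,0],[0.36,-0.93,0,0,0,0,0],[0.36,-0.93,0,0,0,0,0],[0.36,-0.93,0,0,0,0,0],[0.36,-0.93,0,0,0,0,0]], "grip_force": 40}}

```text
time: 1.5
tool_pos: [216.1, -319.6, 245.4]
tcp_rot: [180.0, -0.0, 21.1]
ft_force: [0.6, 0.7, 0.4]
finger_gap: -0.0
grip_force: 0.0
```

>>> {"api": "apply_moves", "payload": {"deltas": [[0,0,-0.2,0,0,0.976,0],[0,0,-0.2,0,0,0.976,0],[0,0,-0.2,0,0,0.976,0],[0,0,-0.2,0,0,0.976,0],[0,0,-0.2,0,0,0.976,0],[0,0,-0.2,0,0,0.976,0],[0,0,-0.2,0,0,0.976,0],[0,0,-0.2,0,0,0.976,0]]}}

```text
time: 2.5
tool_pos: [216.1, -320.5, 293.7]
tcp_rot: [180.0, -0.0, -14.9]
ft_force: [-0.4, 0.3, 0.1]
finger_gap: -0.0
grip_force: 0.0
```

>>> {"api": "apply_moves", "payload": {"deltas": [[1,-0.97,0,0,0,0,0],[1,-0.97,0,0,0,0,0],[1,-0.97,0,0,0,0,0],[1,-0.97,0,0,0,0,0],[1,-0.97,0,0,0,0,0],[1,-0.97,0,0,0,0,0],[1,-0.97,0,0,0,0,0],[1,-0.97,0,0,0,0,0]]}}

```text
time: 3.5
tool_pos: [508.6, -155.5, 293.5]
tcp_rot: [180.0, -0.0, -14.7]
ft_force: [-0.0, -0.4, 0.6]
finger_gap: 0.1
grip_force: 0.0
```

>>> {"api": "apply_moves", "payload": {"deltas": [[0,0,0.5,0,0,0,0],[0,0,0.5,0,0,0,0],[0,0,0.2,0,0,0,0],[0,0,0,0,0,0,0]]}}

```text
time: 4.0
tool_pos: [506.5, -156.8, 256.7]
tcp_rot: [-180.0, 0.1, -14.8]
ft_force: [0.1, 0.5, 1.0]
finger_gap: 0.4
grip_force: 0.0
```

```bash
python3 - <<'E'
from h import *
s=sense();print(w2g(s['tool_pos']),s['joint_pos'].round(1),s['ft_force'],s['time'])
a=[cv2.resize(snapshot('side')[100:250,295:455],(640,600),interpolation=2)]
cv2.imwrite('pics/s2.png',a[0][:,:,::-1])
E
```

```text
[-42.23524118 -75.45880988 256.66756646] [-22.7  -3.6  95.4  -0.   88.3  82. ] [0.09382053 0.49086422 1.01646355] 4.0
```

View pics/s2.png

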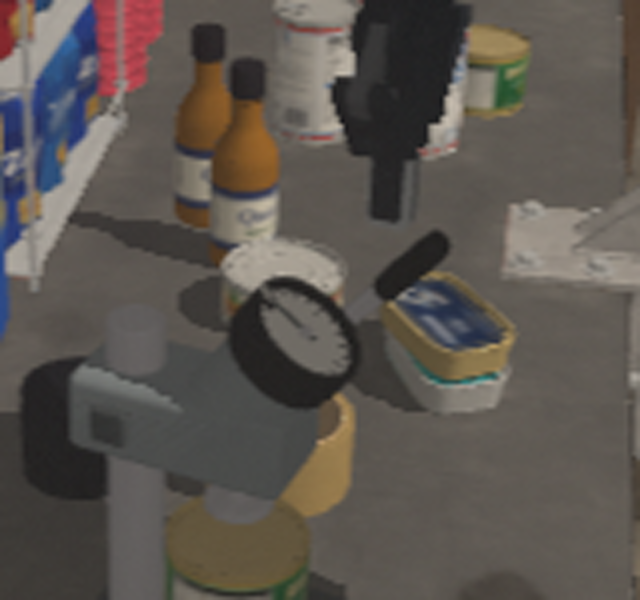

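The closed fingertips stand just above the lever grip, at about (395,215) against the grip at (412,262). I'll go down along the arc.

>>> {"api": "apply_moves", "payload": {"deltas": [[0,0,0.2,0,0,0,0],[0,0,0.2,0,0,0,0],[-0.1,0,0.13,0,0,0,0],[-0.1,0,0.13,0,0,0,0],[-0.1,0,0.13,0,0,0,0]]}}

```text
time: 4.68
tool_pos: [498.8, -154.1, 234.0]
tcp_rot: [180.0, -0.1, -14.7]
ft_force: [0.2, -0.6, 4.5]
finger_gap: -0.4
grip_force: 1.8
```

>>> {"api": "apply_moves", "payload": {"deltas": [[-0.1,0,0.13,0,0,0,0],[-0.1,0,0.13,0,0,0,0],[0,0,0,0,0,0,0]]}}

```text
time: 5.05
tool_pos: [492.2, -152.3, 224.9]
tcp_rot: [-180.0, 0.1, -14.7]
ft_force: [0.1, -0.0, -0.1]
finger_gap: -0.0
grip_force: 0.0
```

>>> {"api": "apply_moves", "payload": {"deltas": [[-0.1,0,0.13,0,0,0,0],[-0.1,0,0.13,0,0,0,0]]}}

```text
time: 5.3
tool_pos: [487.2, -151.0, 217.9]
tcp_rot: [-180.0, -0.0, -14.7]
ft_force: [1.0, -0.8, 3.3]
finger_gap: -0.2
grip_force: 1.7
```

>>> {"api": "apply_moves", "payload": {"deltas": [[-0.04,0,0.09,0,0,0,0],[-0.04,0,0.09,0,0,0,0]]}}

```text
time: 5.55
tool_pos: [484.4, -150.3, 212.3]
tcp_rot: [-180.0, 0.0, -14.7]
ft_force: [-0.6, 0.6, 4.6]
finger_gap: 0.0
grip_force: 1.5
```

>>> {"api": "apply_moves", "payload": {"deltas": [[-0.04,0,0.09,0,0,0,0]]}}

```text
time: 5.68
tool_pos: [483.4, -150.0, 209.6]
tcp_rot: [-180.0, 0.0, -14.7]
ft_force: [-1.2, 0.2, 4.8]
finger_gap: -0.1
grip_force: 1.7
```

>>> {"api": "apply_moves", "payload": {"deltas": [[-0.04,0,0.09,0,0,0,0]]}}

```text
time: 5.8
tool_pos: [482.5, -149.8, 207.7]
tcp_rot: [180.0, -0.0, -14.7]
ft_force: [-1.8, 1.8, 10.8]
finger_gap: 0.0
grip_force: 4.8
```

>>> {"api": "apply_moves", "payload": {"deltas": [[0,0,0,0,0,0,0],[0,0,0,0,0,0,0],[0,0,0,0,0,0,0]]}}

```text
time: 6.18
tool_pos: [482.5, -149.8, 207.6]
tcp_rot: [180.0, -0.0, -14.7]
ft_force: [-1.7, 0.4, 6.5]
finger_gap: -0.2
grip_force: 2.7
```

```bash
python3 - <<'E'
from h import *
s=sense();print(w2g(s['tool_pos']),s['ft_force'])
E
```

```text
[-67.1963863  -74.82907934 207.61224116] [-1.68538418  0.36430782  6.51074179]
```

>>> {"api": "apply_moves", "payload": {"deltas": [[-0.02,0,0.045,0,0,0,0],[0,0,0,0,0,0,0],[0,0,0,0,0,0,0]]}}

```text
time: 6.55
tool_pos: [482.2, -149.8, 207.0]
tcp_rot: [180.0, -0.1, -14.7]
ft_force: [-2.6, 1.3, 10.9]
finger_gap: 0.0
grip_force: 4.3
```

>>> {"api": "apply_moves", "payload": {"deltas": [[0.05,0,-0.3,0,0,0,0],[0,0,-1,0,0,0,0],[0,0,-1,0,0,0,0.5],[-1,0,-0.5,0,0,0,0.9],[-1,0,-0.5,0,0,0,0.9],[-1,0,0,0,0,0,0.9],[-1,0,0,0,0,0,0.9],[0,0,0,0,0,0,0.9]]}}

```text
time: 7.55
tool_pos: [366.4, -119.3, 305.1]
tcp_rot: [180.0, -0.0, -14.7]
ft_force: [0.1, 0.4, -0.4]
finger_gap: 76.8
grip_force: 0.0
```

```bash
python3 - <<'E'
from h import *
s=sense();print(w2g(s['tool_pos']),s['tcp_rot'],s['joint_pos'].round(1),s['ft_force'],s['time'])
c=np.array([-30,0,219.])
a=[cv2.resize(rect(n,c,35,8),(400,400)) for n in('top','side')]
cv2.imwrite('pics/r3.png',np.hstack(a)[:,:,::-1])
E
```

```text
[-187.29721235  -74.78402895  305.06375873] [ 1.79989846e+02 -4.84486786e-02 -1.47341993e+01] [-25.7 -28.3 110.6  -0.   97.6  79.1] [ 0.10301299  0.42442257 -0.43328065] 7.55
```

View pics/r3.png

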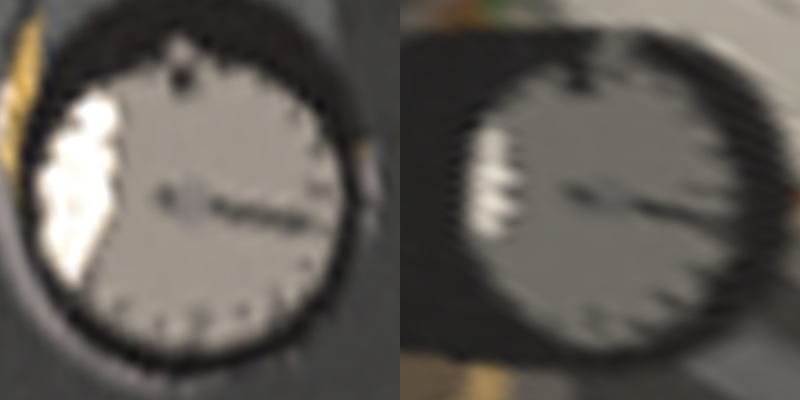

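Rectified, the needle now reads about 101° and the zero mark about −4°, so the bezel has to turn roughly 105° clockwise. Next I'll tilt the tool onto the dial's axis.

>>> {"api": "apply_moves", "payload": {"deltas": [[0.8,-0.83,0,0,0,0,1],[0.8,-0.83,0,0,0,0,1],[0.8,-0.83,0,0,0,0,1],[0,0,0,0,0.955,0,1],[0,0,0,0,0.955,0,1],[0,0,0,0,0.955,0,1],[0,0,0,0,0.955,0,1],[0,0,0,0,0.955,0,1]]}}

```text
time: 8.65
tool_pos: [456.5, -65.6, 304.7]
tcp_rot: [-180.0, -22.0, -14.7]
ft_force: [0.0, -0.1, 1.0]
finger_gap: 85.3
grip_force: 0.0
```

>>> {"api": "apply_moves", "payload": {"deltas": [[0,0,0,0,0.955,0,1],[0,0,0,0,0.955,0,1],[0,0,0,0,0.955,0,1],[0,0,0,0,0,-1,1],[0,0,0,0,0,-1,1],[0,0,0,0,0,-1,1],[0,0,0,0,0,-1,1],[0,0,0,0,0,-1,1]]}}

```text
time: 9.65
tool_pos: [465.1, -66.0, 305.3]
tcp_rot: [164.8, -31.4, 12.6]
ft_force: [-0.2, -0.9, 0.5]
finger_gap: 85.0
grip_force: 0.0
```

>>> {"api": "apply_moves", "payload": {"deltas": [[0,0,0,0,0,-1,1],[0,0,0,0,0,-1,1],[0,0,0,0,0,-1,1],[0,0,0,0,0,-1,1],[0,0,0,0,0,-1,1],[0,0,0,0,0,-1,1],[0,0,0,0,0,-1,1],[0,0,0,0,0,-1,1]]}}

```text
time: 10.65
tool_pos: [465.1, -66.0, 305.3]
tcp_rot: [149.2, -16.5, 49.6]
ft_force: [0.2, -0.2, 0.1]
finger_gap: 85.5
grip_force: 0.0
```

>>> {"api": "apply_moves", "payload": {"deltas": [[0,0,0,0,0,-1,1],[0,0,0,0,0,-1,1],[0,0,0,0,0,-1,1],[0,0,0,0,0,-1,1],[0,0,0,0,0,-1,1],[0,0,0,0,0,0,1]]}}

```text
time: 11.4
tool_pos: [465.1, -66.0, 305.3]
tcp_rot: [145.7, -4.2, 69.0]
ft_force: [-0.1, -0.6, 0.5]
finger_gap: 85.0
grip_force: 0.0
```

```bash
cat >> h.py <<'E'
def to(p):  # tool-frame offset to gauge point p, units of 30 mm; axis and joint state
    s=sense();M=R.from_euler('xyz',s['tcp_rot'],degrees=True).as_matrix()
    print('g',w2g(s['tool_pos']).round(1),'z',(M[:,2]@RG).round(3),'y',(M[:,1]@RG).round(3),'units',((g2w(p)-s['tool_pos'])@M/30).round(2))
    w=np.cross(M[:,2],RG@-N);print('tilt err units',(w@M/.08).round(3),'q',s['joint_pos'].round(1),'F',s['ft_force'].round(1),'t',s['time'])
E
python3 -c "
from h import *
c=np.array([-30,0,219.]);to(c+60*N);to(c-8*N)"
```

```text
g [-105.4    1.8  305.3] z [ 0.567 -0.002 -0.824] y [ 0.816 -0.131  0.562] units [-0.    0.43  1.79]
tilt err units [-0.095  0.033  0.   ] q [-13.9 -51.  130.1  -0.6  66.3   8.4] F [-0.1 -0.6  0.5] t 11.4
g [-105.4    1.8  305.3] z [ 0.567 -0.002 -0.824] y [ 0.816 -0.131  0.562] units [0.   0.44 4.06]
tilt err units [-0.095  0.033  0.   ] q [-13.9 -51.  130.1  -0.6  66.3   8.4] F [-0.1 -0.6  0.5] t 11.4
```

>>> {"api": "apply_moves", "payload": {"deltas": [[0,0.22,0.6,-0.1,0.03,0,1],[0,0.21,0.6,0,0,0,1],[0,0,0.6,0,0,0,1],[0,0,0,0,0,0,1]]}}

```text
time: 11.9
tool_pos: [503.9, -78.1, 266.4]
tcp_rot: [145.4, -4.3, 69.0]
ft_force: [0.1, 0.3, 0.2]
finger_gap: 85.5
grip_force: 0.0
```

```bash
python3 -c "
from h import *
c=np.array([-30,0,219.]);to(c-8*N)
crop(snapshot('side'),320,110,120,100,6,'pics/s4.png')"
```

```text
g [-64.7  -0.  266.4] z [ 0.571 -0.    -0.821] y [ 0.813 -0.132  0.566] units [0.01 0.05 2.22]
tilt err units [-0.033  0.01   0.   ] q [-14.5 -42.3 129.8  -0.2  57.7   7.9] F [0.1 0.3 0.2] t 11.9
```

View pics/s4.png

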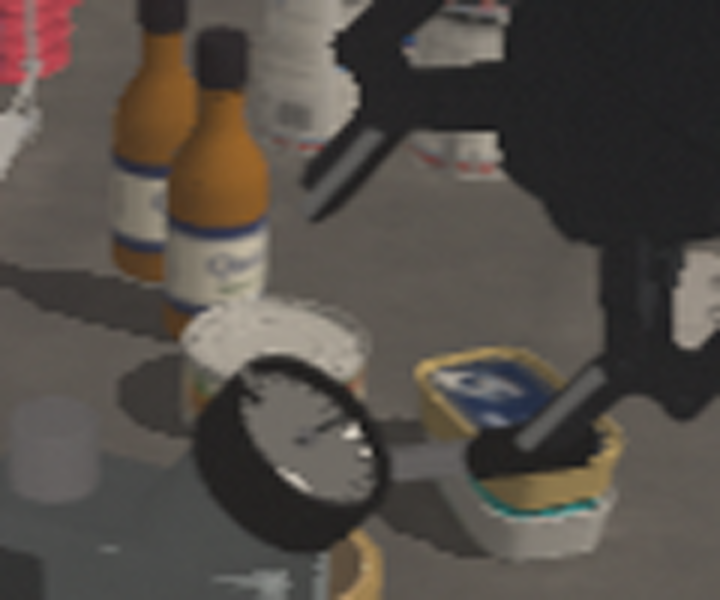

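The fingers straddle the dial's axis: tips at (310,190) and (520,440), dial at (300,440). The lever grip at (535,450) sits well beside them. Descending.

>>> {"api": "apply_moves", "payload": {"deltas": [[0,0.03,0.6,-0.03,0.01,0,1],[0,0.02,0.6,0,0,0,1],[0,0,0.5,0,0,0,1],[0,0,0.3,0,0,0,1],[0,0,0.2,0,0,0,1],[0,0,0,0,0,0,1]]}}

```text
time: 12.7
tool_pos: [542.2, -88.4, 215.6]
tcp_rot: [145.0, -4.3, 69.1]
ft_force: [0.4, 0.6, -0.3]
finger_gap: 85.4
grip_force: 0.0
```

>>> {"api": "apply_moves", "payload": {"deltas": [[0,0,0,0,0,0,0.6],[0,0,0,0,0,0,0.6],[0,0,0,0,0,0,0.6],[0,0,0,0,0,0,0.6]], "grip_force": 30}}

```text
time: 13.2
tool_pos: [540.0, -87.4, 213.4]
tcp_rot: [145.4, -4.3, 69.2]
ft_force: [-19.6, 6.2, 6.4]
finger_gap: 59.4
grip_force: 28.3
```

```bash
python3 -c "
from h import *
c=np.array([-30,0,219.]);to(c-8*N)
s=sense();M=R.from_euler('xyz',s['tcp_rot'],degrees=True).as_matrix();print(s['ft_force']@M,s['wrist_torque']@M, (np.array([542.2,-88.4,215.6])-s['tool_pos'])@M,s['finger_gap'])"
```

```text
g [-2.750e+01  1.000e-01  2.134e+02] z [ 0.571  0.001 -0.821] y [ 0.814 -0.13   0.566] units [0.   0.04 0.06]
tilt err units [-0.036 -0.003  0.   ] q [-1.450e+01 -3.240e+01  1.294e+02 -1.000e-01  4.820e+01  7.700e+00] F [-19.6   6.2   6.4] t 13.2
[ -0.69846736 -13.20958816 -17.01861264] [ 2.73369338 -0.12192554 -0.05275784] [ 0.01241725  3.2653095  -0.44118782] 59.39551320955383
```

>>> {"api": "apply_moves", "payload": {"deltas": [[0,-0.1,-0.05,0,0,0,0.6],[0,0,-0.05,0,0,0,0.6],[0,0,0,0,0,0,0.6]]}}

```text
time: 13.58
tool_pos: [538.8, -87.1, 214.0]
tcp_rot: [145.0, -4.4, 69.1]
ft_force: [46.9, -8.9, -32.9]
finger_gap: 58.1
grip_force: 48.1
```

```bash
python3 -c "
from h import *
c=np.array([-30,0,219.]);to(c-8*N)
s=sense();M=R.from_euler('xyz',s['tcp_rot'],degrees=True).as_matrix();print(s['ft_force']@M,s['wrist_torque']@M,s['finger_gap'])"
```

```text
g [-2.86e+01  1.00e-01  2.14e+02] z [ 0.578  0.    -0.816] y [ 0.809 -0.131  0.573] units [0.   0.06 0.1 ]
tilt err units [ 0.06  -0.013 -0.   ] q [-1.450e+01 -3.300e+01  1.299e+02 -1.000e-01  4.790e+01  7.800e+00] F [ 46.9  -8.9 -32.9] t 13.575
[ 5.84015412 19.27637813 54.41361798] [-2.21092999  0.72221745 -0.05260436] 58.098773627649486
```

>>> {"api": "apply_moves", "payload": {"deltas": [[0,0.06,0.075,0,0,0,0.6],[0,0,0,0,0,0,0.6]]}}

```text
time: 13.82
tool_pos: [539.5, -87.3, 213.8]
tcp_rot: [145.3, -4.3, 69.1]
ft_force: [-9.5, 3.0, -0.4]
finger_gap: 58.3
grip_force: 54.2
```

```bash
python3 -c "
from h import *
c=np.array([-30,0,219.]);to(c-8*N)
s=sense();M=R.from_euler('xyz',s['tcp_rot'],degrees=True).as_matrix();print(s['ft_force']@M,s['wrist_torque']@M,s['finger_gap'],s['grip_force'])"
```

```text
g [-2.800e+01  2.000e-01  2.138e+02] z [ 0.573  0.    -0.82 ] y [ 0.813 -0.131  0.568] units [0.   0.04 0.09]
tilt err units [-0.012 -0.004  0.   ] q [-1.450e+01 -3.260e+01  1.295e+02 -1.000e-01  4.810e+01  7.800e+00] F [-9.5  3.  -0.4] t 13.825
[-0.64310668 -8.35629203 -5.3292305 ] [ 1.97991047 -0.0635449   0.03647787] 58.34873748929787 54.23436641693115
```

>>> {"api": "apply_moves", "payload": {"deltas": [[0,-0.02,0,0,0,0.5,0.6],[0,0,0,0,0,0.5,0.6],[0,0,0,0,0,0.5,0.6],[0,0,0,0,0,0.5,0.6]], "grip_force": 60}}

```text
time: 14.32
tool_pos: [539.2, -87.1, 213.7]
tcp_rot: [146.2, -9.5, 61.5]
ft_force: [-5.8, 2.2, -0.2]
finger_gap: 58.1
grip_force: 63.8
```

```bash
python3 -c "
from h import *
c=np.array([-30,0,219.]);to(c-8*N)
s=sense();M=R.from_euler('xyz',s['tcp_rot'],degrees=True).as_matrix();print(s['ft_force']@M,s['wrist_torque']@M,s['finger_gap'],s['grip_force'])"
```

```text
g [-2.830e+01  2.000e-01  2.137e+02] z [ 0.574  0.    -0.819] y [ 0.784 -0.288  0.549] units [0.01 0.05 0.09]
tilt err units [-0.    -0.005  0.   ] q [-1.450e+01 -3.270e+01  1.296e+02 -1.000e-01  4.810e+01  1.700e+01] F [-5.8  2.2 -0.2] t 14.325
[-0.91251833 -5.17423615 -3.36981652] [ 1.78479231 -0.19315767 -0.09020028] 58.14601295919824 63.783488273620605
```

>>> {"api": "apply_moves", "payload": {"deltas": [[0,0,0,0,0,0.95,0.6],[0,0,0,0,0,0.95,0.6],[0,0,0,0,0,0.95,0.6],[0,0,0,0,0,0.95,0.6],[0,0,0,0,0,0.95,0.6],[0,0,0,0,0,0.95,0.6],[0,0,0,0,0,0.95,0.6],[0,0,0,0,0,0.95,0.6]]}}

```text
time: 15.32
tool_pos: [538.9, -86.5, 213.3]
tcp_rot: [156.6, -26.7, 29.3]
ft_force: [-10.8, 7.3, 0.7]
finger_gap: 57.8
grip_force: 64.3
```

>>> {"api": "apply_moves", "payload": {"deltas": [[0,0,0,0,0,0.95,0.6],[0,0,0,0,0,0.95,0.6],[0,0,0,0,0,0.95,0.6],[0,0,0,0,0,0.95,0.6],[0,0,0,0,0,0.95,0.6],[0,0,0,0,0,0.95,0.6],[0,0,0,0,0,0.95,0.6],[0,0,0,0,0,0.95,0.6]]}}

```text
time: 16.32
tool_pos: [538.9, -85.7, 213.2]
tcp_rot: [177.7, -34.8, -10.4]
ft_force: [-10.7, 11.3, 2.3]
finger_gap: 57.9
grip_force: 64.4
```

>>> {"api": "apply_moves", "payload": {"deltas": [[0,0,0,0,0,0.95,0.6],[0,0,0,0,0,0.95,0.6],[0,0,0,0,0,0.95,0.6],[0,0,0,0,0,0.95,0.6],[0,0,0,0,0,0.95,0.6],[0,0,0,0,0,0.95,0.6],[0,0,0,0,0,0,0.6]]}}

```text
time: 17.2
tool_pos: [539.2, -85.2, 213.3]
tcp_rot: [-164.8, -31.9, -41.6]
ft_force: [-10.0, 14.0, 0.8]
finger_gap: 58.0
grip_force: 64.2
```

```bash
python3 -c "
from h import *
c=np.array([-30,0,219.]);to(c-8*N)
s=sense();M=R.from_euler('xyz',s['tcp_rot'],degrees=True).as_matrix();print(s['ft_force']@M,s['wrist_torque']@M,s['finger_gap'],s['grip_force'])
a=[cv2.resize(rect(n,c,35,8),(400,400)) for n in('top','side')]
cv2.imwrite('pics/r5.png',np.hstack(a)[:,:,::-1])"
```

```text
g [-28.8   2.  213.3] z [ 0.573  0.004 -0.82 ] y [-0.312 -0.923 -0.223] units [0.1  0.03 0.09]
tilt err units [-0.038  0.03   0.   ] q [-14.4 -32.7 129.6   0.   48.1 112.8] F [-10.   14.    0.8] t 17.2
[-13.84703644  -6.17600339  -8.21203471] [ 1.36532064e+00 -2.38519637e+00 -1.56850324e-03] 57.95260907207738 64.23803329467773
```

View pics/r5.png

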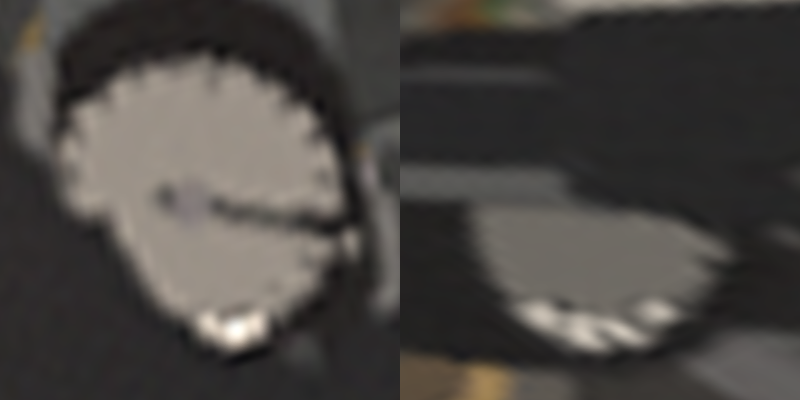

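The white zero bar at (350,240) now stands close to the needle's line. I'll relieve the side load, let go, back off to the side and measure numerically.

>>> {"api": "apply_moves", "payload": {"deltas": [[-0.04,-0.02,-0.02,0,0,0,0.6],[0,0,0,0,0,0,0.6],[0,0,0,0,0,0,1],[0,0,0,0,0,0,1],[0,0,0,0,0,0,1]]}}

```text
time: 17.92
tool_pos: [540.0, -86.6, 215.9]
tcp_rot: [-164.9, -32.3, -41.6]
ft_force: [-0.4, 0.3, 0.3]
finger_gap: 85.3
grip_force: 0.0
```

>>> {"api": "apply_moves", "payload": {"deltas": [[0,0,-0.5,0,0,0,1],[0,0,-0.8,0,0,0,1],[0,0,-0.8,0,0,0,1],[0,0,-0.8,0,0,0,1],[0.38,0.92,0,0,0,0,1],[0.38,0.92,0,0,0,0,1],[0.38,0.92,0,0,0,0,1],[0.38,0.92,0,0,0,0,1]]}}

```text
time: 18.92
tool_pos: [460.6, -190.3, 286.9]
tcp_rot: [-164.9, -32.3, -41.6]
ft_force: [-0.3, 0.4, -0.7]
finger_gap: 85.3
grip_force: 0.0
```

```bash
cat > fit.py <<'E'
from h import *
from scipy.optimize import least_squares
def rectim(img,n,c,half=35,px=8):
    s=2*half*px;a=np.linspace(-half,half,s);X,Y=np.meshgrid(a,-a);P=c+X[...,None]*RT+Y[...,None]*U
    uv=proj(n,g2w(P.reshape(-1,3))).reshape(s,s,2).astype(np.float32)
    return cv2.remap(img,uv[...,0].copy(),uv[...,1].copy(),cv2.INTER_CUBIC)
def polar(g,cx,cy,r,deg,half=35,px=8):
    t=np.radians(deg);u=(cx+r*np.sin(t)+half)*px-.5;v=(half-(cy+r*np.cos(t)))*px-.5
    return cv2.remap(g,u.astype(np.float32),v.astype(np.float32),cv2.INTER_LINEAR)
def ticks(g):
    best=[];deg=np.arange(0,360,1.)[None]
    for cx in np.arange(-4,3,.5):
        for cy in np.arange(-4,3,.5):
            for r in(22.5,23.5,24.5):
                p=polar(g,cx,cy,np.full_like(deg,r),deg)[0].astype(float)
                p=np.clip(p-np.median(p),-40,40)
                k=np.sum(p*np.exp(1j*np.radians(deg[0])*20))/360
                best.append((abs(k),cx,cy,r,(np.degrees(np.angle(-k))/20)%18))
    best.sort(reverse=True);return best[:4]
E
python3 - <<'E'
from fit import *
c=np.array([-30,0,219.])
to(c)
for n in('top','side'):
    i0=cv2.imread(f'pics/{n}0.png')[:,:,::-1].copy()
    i1=np.mean([snapshot(n) for _ in range(4)],0).astype(np.uint8);cv2.imwrite(f'pics/{n}9.png',i1[:,:,::-1])
    for l,i in(('0',i0),('1',i1)):
        g=cv2.cvtColor(rectim(i,n,c),cv2.COLOR_RGB2GRAY).astype(np.float32)
        print(n,l);[print(np.round(b,2)) for b in ticks(g)]
E
```

```text
g [ -78.1 -119.6  286.9] z [ 0.578 -0.001 -0.816] y [-0.312 -0.924 -0.22 ] units [-1.52 -3.69  2.77]
tilt err units [-0.018 -0.063 -0.   ] q [-37.5 -45.3 129.4  14.5  63.5  86.9] F [-0.3  0.4 -0.7] t 18.925
top 0
[ 7.7  -1.5   0.   23.5  14.58]
[ 7.52 -1.5   0.5  23.5  14.5 ]
[ 7.04 -1.    0.   23.5  14.66]
[ 6.99 -1.    0.5  23.5  14.66]
top 1
[ 6.87 -1.5  -0.5  24.5  11.15]
[ 6.7  -2.    0.   24.5  11.24]
[ 6.68 -1.5   0.   24.5  11.14]
[ 6.68 -2.   -0.5  24.5  11.43]
side 0
[ 3.24 -2.    0.   23.5  15.17]
[ 3.23 -1.5   0.5  22.5  16.66]
[ 3.2  -2.    0.5  22.5  16.33]
[ 3.15 -2.5   0.   23.5  14.89]
side 1
[ 5.8  -2.    0.5  23.5  11.74]
[ 5.67 -2.5   0.5  22.5  11.5 ]
[ 5.64 -2.5   0.5  23.5  11.69]
[ 5.51 -2.5   1.   23.5  12.3 ]
```

```bash
python3 - <<'E'
from fit import *
c=np.array([-30,0,219.]);out=[]
for n in('top','side'):
    i=cv2.imread(f'pics/{n}9.png')[:,:,::-1].copy();r=rectim(i,n,c)
    g=cv2.cvtColor(r,cv2.COLOR_RGB2GRAY).astype(np.float32);out.append(cv2.resize(r,(400,400)))
    t0=np.radians(101);d=np.array([np.sin(t0),np.cos(t0)]);e=np.array([d[1],-d[0]])
    for lo,hi in((5,18),(6,16),(-5,18)):
        S=np.arange(lo,hi,.5);w=np.arange(-4.5,4.6,.25);off=[]
        for s in S:
            P=np.array([-1.7,0])+s*d+w[:,None]*e
            p=cv2.remap(g,((P[:,0]+35)*8-.5).astype(np.float32),((35-P[:,1])*8-.5).astype(np.float32),1)[:,0]
            k=np.clip(np.percentile(p,70)-p-8,0,None);off.append((k@w/(k.sum()+1e-6),k.sum()))
        off=np.array(off);m,b=np.polyfit(S,off[:,0],1,w=np.sqrt(off[:,1]))
        print(n,lo,hi,'needle',101+np.degrees(np.arctan(m)),'offset',b,'rms',np.std(off[:,0]-m*S-b))
cv2.imwrite('pics/r9.png',np.hstack(out)[:,:,::-1])
E
```

```text
top 5 18 needle 103.99790547635708 offset -0.5401559320814232 rms 0.2367176337330589
top 6 16 needle 103.27771112842795 offset -0.36664283720130797 rms 0.2472448266495076
top -5 18 needle 105.90868563413467 offset -1.046664005027609 rms 0.989906476105315
side 5 18 needle 101.42857372145131 offset -0.483756696430466 rms 0.17201396816881304
side 6 16 needle 102.99796850658663 offset -0.7859492755327925 rms 0.1247836454150241
side -5 18 needle 98.94466156811461 offset 0.10630804596320334 rms 0.36771073254801134
```

View pics/r9.png

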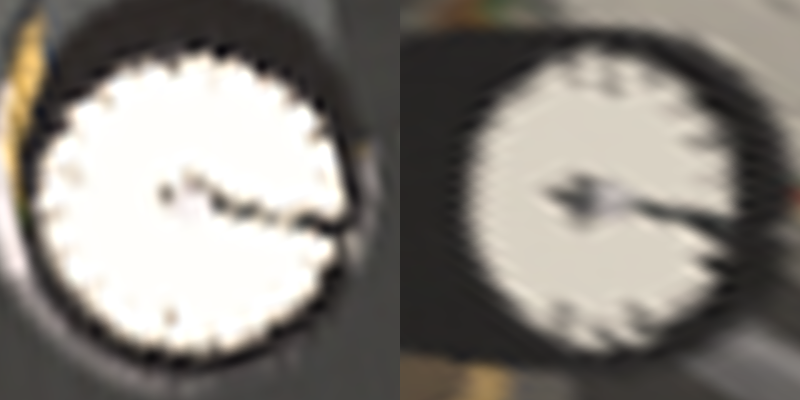

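The zero bar meets the needle tip at (343,228) in the top rectification and (735,222) in the side one. As a cross-check, I'll fit the needle in the earlier clean picture, where the bar was still away from the tip.

```bash
python3 - <<'E'
import cv2,numpy as np
im=cv2.imread('pics/r3.png',0).astype(np.float32)
t0=np.radians(101);d=np.array([np.sin(t0),np.cos(t0)]);e=np.array([d[1],-d[0]]);k0=400/70
for n,g in(('top',im[:,:400]),('side',im[:,400:])):
  for lo,hi in((5,18),(6,20),(-6,20)):
    S=np.arange(lo,hi,.5);S=S[(S>4)|(S<-2)];w=np.arange(-3.5,3.6,.25);off=[]
    for s in S:
        P=np.array([-1.7,0])+s*d+w[:,None]*e
        p=cv2.remap(g.copy(),((P[:,0]+35)*k0-.5).astype(np.float32),((35-P[:,1])*k0-.5).astype(np.float32),1)[:,0]
        k=np.clip(np.percentile(p,70)-p-8,0,None);off.append((k@w/(k.sum()+1e-6),k.sum()))
    off=np.array(off);m,b=np.polyfit(S,off[:,0],1,w=np.sqrt(off[:,1]))
    print(n,lo,hi,101+np.degrees(np.arctan(m)),b)
from bench import sense;print(sense()['time'])
E
```

```text
top 5 18 100.8399790217209 0.5628564714039188
top 6 20 100.16574247376911 0.734559539464237
top -6 20 101.17898062531597 0.47736068085260497
side 5 18 103.04765714014357 -0.9355239330706437
side 6 20 103.67737446492778 -1.0596408649336833
side -6 20 102.52685582008303 -0.7734625395702321
19.325
```

```bash
python3 -c "
from bench import *
print(hand_in())"
```

```text
the job is handed in; nothing more can be done
None
```

I lowered the foot onto the tin and turned the bezel until the zero mark stood about 0.5° from the needle (101.4° against roughly 102°, each good to a degree or two; the limit is 5°). The job is handed in with the arm clear; no verdict came back, and I did not re-measure the foot's contact or the tin, jar, tape roll and cutter after letting go of the lever.

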